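# Snuff lid home on the tabletop burner with a lid lifter

### The job

The flame on the den's tabletop burner is out, but its steel snuffer lid, waiting on the glass coaster, is still far too hot to touch. Take the lid lifter from its holder, hook the lid by its loop, carry it level and steadily to the burner, set it into the mouth and press it down with the lifter, firmly but gently, until the spring clips snap over, bearing down on it for a moment to be sure that it sits fully home; then hang the lifter back in its holder. Touch the lid with nothing but the lifter, do not drop it or set it on the bare shelf, and leave everything else as it is.

Things in the scene. Friction and masses are not known exactly. Their poses are not given: they have to be found in the camera images.
- lid: Round steel snuffer lid, 0.22 to 0.31 kg, on the coaster at the start. Origin: centre of the plug's underside, z up. Plug 20 mm deep: foot 69 mm across, tapering out over 7.5 mm to a 76 mm bead that ends 12.5 mm up, above it a groove 73 mm across. Flange 96 mm across, z = 20 to 24 mm. It hangs level when hooked within a few mm of the peak of its loop.
- lid_loop (a point): Peak of the lid's fixed loop handle: centre of its 6 mm dark round bar, 60 mm above the lid's origin. The loop stands in the lid's y-z plane, legs at y = +-19 mm. The clear opening under the peak is 33 mm high (lid z = 24 to 57 mm) and 32 mm wide at the foot; a hook enters it along the lid's x, from either side.
- lifter: Lid lifter, 0.16 kg, hanging upright in its holder. Origin on its axis at the underside of its collar, z up the handle. Steel collar 26 mm across, z = 0 to 5 mm; black handle 20 (x) by 18 mm (y), z = 5 to 90. Below, a 6 mm rod goes straight down to z = -45, steps back to x = -17 mm, goes down to z = -92 and forward again as the hook.
- lifter_grip (a point): point on the lifter's axis to grip, 52 mm above its origin; pinch the two faces that look to its +-y, fingers pointing down
- lifter_hook (a point): Bar centre at the bottom of the lifter's hook, on the handle's axis, 106 mm below the lifter's origin; underside of the hook at -109 mm. The hook is open upwards, in the lifter's x-z plane: tip at x = +14 mm, its top at z = -91 mm; back rod at x = -17 mm. It goes under a loop by moving along its own +x. A loop bar it carries lies 6 to 9 mm above this point, within 9 mm of the axis along x.
- burner: Tabletop ethanol burner, fixed: concrete block 150 by 150 mm, 75 mm high, with an inset steel plate whose top is 76 mm up. Origin under its centre. In the plate a round mouth 79 mm across, 34 mm deep; the lid's plug fits it with 1.5 mm to spare all round and its taper finds it from about 4 mm off. Fully home, the lid's flange lies on the plate and its origin is 56 mm above the burner's.
- burner_mouth (a point): Centre of the mouth at the plate's top. Four spring clips in its wall, 7 mm down, stop the lid 8 to 10 mm proud under its own weight. Pushed down at the middle of its top (by the hook's underside, inside the loop) it needs 6 to 13 N at 8 to 3 mm proud, then 1 to 5 N; the clips draw it home over the last mm. Then bear down on it briefly with 10 to 15 N; above 24 N the thin cup is damaged.
- coaster: round glass coaster, fixed, 104 mm across, 8 mm thick, origin under its centre; the lid starts on it
- holder: Steel clip holder for the lifter, fixed. Origin under the seat. Base 100 by 90 mm, a post behind (+x), on top a level fork, upper face at z = 125 mm, nothing above. Its slot, 14 mm wide, runs along x, open to -x. The lifter hangs with its rod in the slot, collar on the fork, its +x along the holder's: lift it 12 mm, draw it out along the holder's -x; the reverse to hang it back.
- holder_seat (a point): centre of the lifter's place on the fork, at the fork's upper face; the slot's closed end is 8 mm behind it (+x); two lips at the fork's front ends, 22 to 27 mm in front of it, stand 5 mm above the fork
- lens: bystander: black wide zoom lens standing on its mount, 84 mm across, 92 mm high, loose; origin under its centre
- body_cap: bystander: orange silicone body cap, 58 mm across, 9 mm high, loose; origin under its centre
- fuel: bystander: closed white fuel bottle, 66 mm across, 170 mm high, loose; origin under its centre
- mug: bystander: blue mug, 80 mm across, 90 mm high, loose; origin under its centre
- remote: bystander: black remote control 150 by 42 by 16 mm, lying loose; origin under its centre
- organizer_drawer0_handle (a point): bystander: knob of the top drawer of a fixed white plastic organizer (body 200 by 190 mm, 130 mm high, behind the knob towards the robot); the drawer stands open by 50 to 100 mm towards +x; leave it so
Mind the look-alikes: they are no part of the job. What is shaped like the lifter but brown or yellow is not meant.

How it is judged:
On the way, in this order (a step that is already met when the one before it is completed fails the run):
1. the lid hangs from the lifter, level (within 11 degrees) and at least 15 mm clear of the coaster (z of lid in the frame of coaster above 0.023 m and contact force between lifter and lid above 1 N and contact force between lid and coaster below 0.05 N and angle between lid's own z axis and vertical below 0.2 rad), for 0.3 s.
2. the lid is fully home in the burner's mouth and the lifter bears down on it with more than 5 N (z of lid in the frame of burner below 0.0575 m and horizontal distance between lid and burner below 0.003 m and angle between lid's own z axis and vertical below 0.035 rad and contact force between lifter and lid above 5 N), for 0.1 s.
At the end, for the whole second after the job is handed in: The lid sits level in the burner's mouth, its flange within 1.5 mm of the plate and its centre within 3 mm of the mouth's; the lifter hangs upright (within 6 degrees) by its collar in the holder's fork, within 9 mm of the seat and 3 mm of its height; both at rest (z of lid in the frame of burner below 0.0575 m and horizontal distance between lid and burner below 0.003 m and angle between lid's own z axis and vertical below 0.035 rad and horizontal distance between lifter and holder_seat below 0.009 m and z of lifter in the frame of holder_seat between -0.003 and 0.003 m and angle between lifter's own z axis and vertical below 0.1 rad and contact force between lifter and holder above 0.5 N and linear speed of each of lifter, lid below 0.02 m/s); the robot touches nothing.
It fails at once if the hot lid is touched by the fingers or the arm, or touches the bare shelf (contact force between any of the fingers, the arm and lid above 0.2 N or height (world z) of lid below 0.004 m).
It fails at once if the lid loses its balance: tilted by more than 17 degrees (angle between lid's own z axis and vertical above 0.3 rad).
It fails at once if the lid is dropped or swung: it moves faster than 0.6 m/s (linear speed of lid above 0.6 m/s).
It fails at once if the lifter presses or pulls on the lid with more than 24 N (contact force between lifter and lid above 24 N).
It fails at once if a bystander or the organizer's drawer is moved by more than 10 mm (distance of any of lens, body_cap, fuel, mug, remote, organizer_drawer0_handle from where it was at the start of the episode above 0.01 m).
It also fails if it takes over 72 s, if anything falls off the work surface, if the arm or the gripper's body presses on something with over 40 N, if the wrist force passes 120 N, or if a joint passes its speed limit or range.

### The arm

A 7-joint arm with a two-finger parallel gripper is mounted at the origin on the work surface. World frame = base frame: x ahead of the robot, y to its left, z up, the work surface at z = 0. Lengths are in m, angles in rad, forces in N, time in s.
With the tool pointing down it reaches from about 0.35 to 0.9 m from the base axis. Payload 19.9 kg.
Tool frame: the origin (TCP) lies on the centre line of the jaws, within the pads' length; the fingertips stand 14 mm ahead of it and the grasp point (between the pads) lies 5 mm behind it; z points along the fingers, y is the line along which they close (so a half turn about z gives the same grasp; the last joint's range is limited). The gripper opens to 94 mm and grips with 3 to 60 N. Pads are 16 mm wide; open, the fingers measure 119 mm over their backs; the gripper's body (75 mm by 177 mm) begins 78 mm behind the grasp point.
Start: joints at [1.274, 0.417, -0.01, 1.614, 0.005, 1.111, -0.053], TCP at [0.158, -0.605, 0.18] pointing down, gripper open.
Joint ranges: [-2.81, 2.81], [-0.39, 2.02], [-1.27, 1.25], [0.06, 2.57], [-1.19, 4.33], [0.19, 2], [-2.82, 2.82]. Speed limits (rad/s): [1.89, 1.89, 2.39, 2.39, 3.01, 3.01, 3.01].

### API

Orientations are given as a rotation vector (axis times angle).
In Python, from plant import ctrl gives the robot as it stands. The module is installed in compiled form; this text tells all that it offers.
- The arm moves only by the tool move_arm, never from a script. Its argument "plan" is one flat list of numbers, 7 for each row, row after row: the opening, from 0 (shut) to 1 (fully open), then the shift along the tool's x, y, z in mm, then the turn, a rotation vector about the tool's x, y, z in rad. A call has 1 to 12 rows; each row shifts and turns the commanded pose from where the row before left it, along the tool's axes as they then stand; what a row does not reach is not made up. A row lasts 1/12 s, in which the tool goes at most 41.7 mm and 7.16 degrees, less where a joint would pass 70% of its speed; a pose out of reach is approached as far as the arm can. A call with a gripper value outside its range is refused whole. The fingers move at their own pace and stop on an object; the grip force is fixed at half the most. Time passes only in rows, so rows that do not move let the fingers close. It gives the time, the measured TCP pose, the force, the opening and the grip force at its end, in the units of the state.
- ctrl.observe(): the state, without advancing time (a new reading comes with each control period).
- ctrl.grab_frame(name): name is "scene" or "top" or "wrist"; returns the picture (384x512x3 uint8, blue, green, red); there is no depth.
- ctrl.calibration(name): a dict with "fx", "fy", "cx", "cy" (pixels), "k1" (the pictures are not rectified: a ray, as slopes to the right and down, at radius r is drawn at 1 + k1 r^2 times it, then the intrinsics apply), "view" (4x4, takes a point from world to camera coordinates); the wrist camera has in their place "tool_from_camera" (4x4, takes a point from camera to tool coordinates, whose origin is the TCP and whose axes are the flange's). Camera axes: x right, y down, z forward; pixel columns grow to the right and rows downward; lengths in m; the calibration is good to about 2 mm. A picture is of the moment at which its call begins: read the wrist's pose just before it. calibration takes no time and is no camera call.
- ctrl.close_job(): hands the job in; it is judged then, once.
The state is a dict: "time_s": time; "joints": joint angles; "qd": joint speeds; "joint_torque": joint torques, N m; "ee_pos": TCP position; "tool_rot": TCP orientation; "force": force on the tool from outside, world axes, zero at the start; "ft_torque": the same for the moment, N m; "width": finger opening in m; "finger_force": force on a finger pad.
Only numpy, scipy, OpenCV 4.12 (cv2) and the standard library are available. Lean on these libraries where they do the work, as an engineer would, in place of code of your own. Each camera call takes 0.05 s, during which the arm holds its last target. There are 200 camera calls.

## Working session

There is one attempt and no reset: what is moved stays moved. The work goes in short steps, Python scripts to look and compute and a tool call to move; the robot and the scene stay as the last step left them, time stands still between calls to the robot, and variables do not carry over. Pictures are saved under pics/ and viewed, at most 10 in all, crops included, and the job is handed in when it is done.

Besides the shell and the picture viewer there is one more tool, called after ">>>" as a command line: name --argument value ..., lists and objects as JSON in quotes. move_arm: Moves the arm, as the interface text tells. Its arguments: {"type":"object","properties":{"plan":{"type":"array","items":{"type":"number"}}},"required":["plan"]}

```bash
mkdir -p pics; cat > h.py <<'E'
import numpy as np,cv2
from scipy.spatial.transform import Rotation as R
from plant import ctrl
def T_tool(s):
    T=np.eye(4);T[:3,:3]=R.from_rotvec(s["tool_rot"]).as_matrix();T[:3,3]=s["ee_pos"];return T
def cam(name,s=None):
    c=ctrl.calibration(name)
    W=np.linalg.inv(np.array(c["view"])) if "view" in c else T_tool(s or ctrl.observe())@np.array(c["tool_from_camera"])
    return c,W
def ray(c,W,u,v):
    d=np.array([(u-c["cx"])/c["fx"],(v-c["cy"])/c["fy"]]);p=d.copy()
    for _ in range(20): p=d/(1+c["k1"]*(p@p))
    r=W[:3,:3]@np.array([p[0],p[1],1]);return W[:3,3],r
def onz(c,W,u,v,z):
    o,r=ray(c,W,u,v);return o+r*(z-o[2])/r[2]
def proj(c,W,P):
    q=np.linalg.inv(W)@np.append(P,1);p=q[:2]/q[2];p=p*(1+c["k1"]*(p@p))
    return np.array([c["fx"]*p[0]+c["cx"],c["fy"]*p[1]+c["cy"]])
def tri(rays):
    A=0;b=0
    for o,r in rays:
        r=r/np.linalg.norm(r);M=np.eye(3)-np.outer(r,r);A=A+M;b=b+M@o
    return np.linalg.solve(A,b)
def snap(name,f):
    s=ctrl.observe();im=ctrl.grab_frame(name);cv2.imwrite(f"pics/{f}.png",im);np.save(f"pics/{f}.npy",np.r_[s["ee_pos"],s["tool_rot"]]);return s,im
E
python3 - <<'E'
from h import *
a=[snap(n,n+"0")[1] for n in("scene","top","wrist")]
print({k:np.round(v,3) for k,v in ctrl.observe().items()})
for n in("scene","top","wrist"):
    print(n,{k:np.round(v,3).tolist() for k,v in ctrl.calibration(n).items()})
cv2.imwrite("pics/top0b.png",cv2.resize(a[1],(800,600),interpolation=cv2.INTER_CUBIC))
cv2.imwrite("pics/scene0b.png",cv2.resize(a[0],(800,600),interpolation=cv2.INTER_CUBIC))
E
```

```text
{'time_s': np.float64(0.15), 'joints': array([ 1.274,  0.418, -0.01 ,  1.614,  0.005,  1.111, -0.053]), 'qd': array([ 0.002, -0.001, -0.   , -0.001, -0.   ,  0.002, -0.   ]), 'joint_torque': array([ 1.0000e-03, -8.5154e+01,  6.3900e-01, -4.2613e+01, -4.9000e-02,
        1.7000e-02,  0.0000e+00]), 'ee_pos': array([ 0.157, -0.605,  0.18 ]), 'tool_rot': array([-3.115, -0.399,  0.   ]), 'force': array([ 0.607, -0.292,  0.998]), 'ft_torque': array([-0.   ,  0.003,  0.054]), 'finger_force': np.float64(0.0), 'width': np.float64(0.094)}
scene {'fx': 357.742, 'fy': 357.742, 'cx': 256.239, 'cy': 188.357, 'k1': -0.074, 'view': [[-0.108, 0.994, 0.001, 0.11], [0.844, 0.092, -0.528, -0.371], [-0.525, -0.057, -0.849, 1.527], [0.0, 0.0, 0.0, 1.0]]}
top {'fx': 381.438, 'fy': 381.438, 'cx': 257.245, 'cy': 188.255, 'k1': 0.043, 'view': [[-0.002, -1.0, 0.001, -0.029], [-0.983, 0.002, -0.181, 0.523], [0.181, -0.001, -0.983, 1.329], [0.0, 0.0, 0.0, 1.0]]}
wrist {'fx': 283.28, 'fy': 283.28, 'cx': 258.676, 'cy': 193.624, 'k1': -0.041, 'tool_from_camera': [[-0.001, -0.963, -0.27, 0.079], [1.0, -0.001, -0.0, -0.0], [0.0, -0.27, 0.963, -0.205], [0.0, 0.0, 0.0, 1.0]]}
```

View pics/top0b.png

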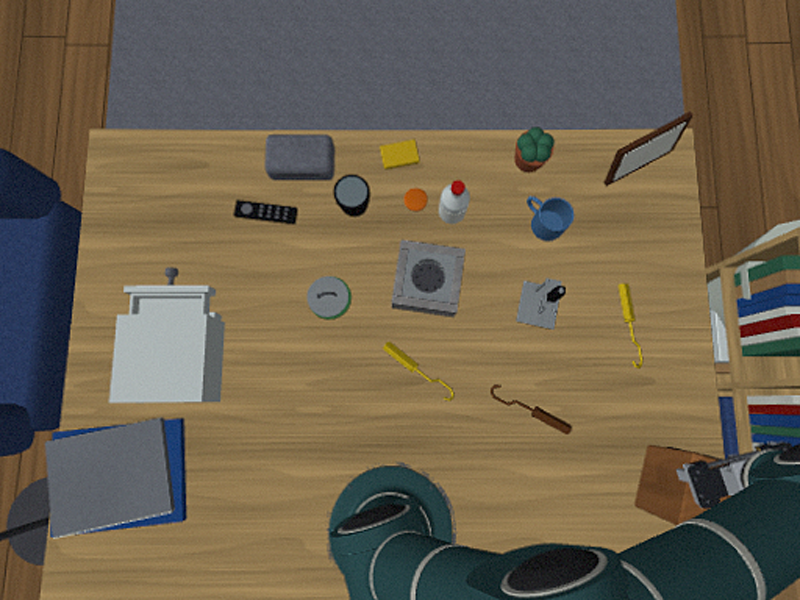

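View pics/scene0b.png

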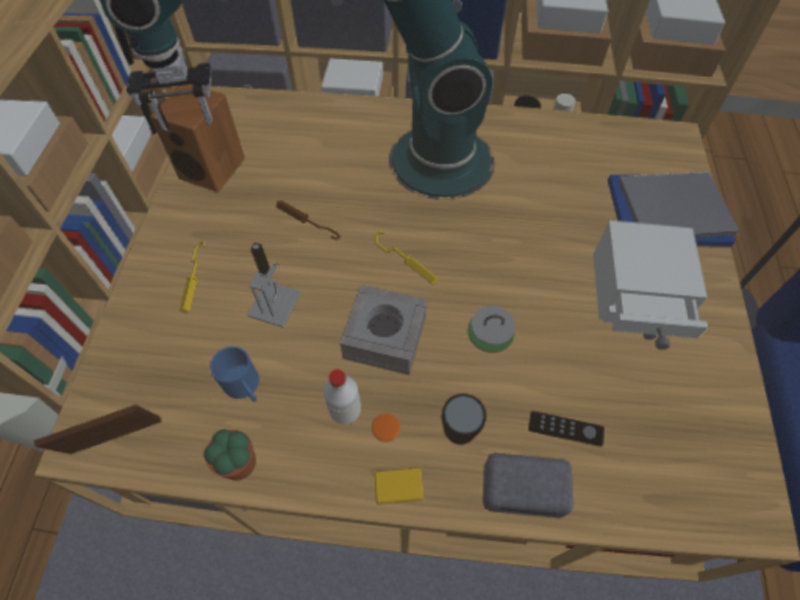

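Top view, in the 800x600 picture: the black-handled lifter stands in the holder at (555,293), and in the scene view at (260,258). Look-alikes are the yellow hooks at (405,357) and (627,300) and the brown one at (540,412). The lid is at (328,297) and the burner at (430,277). I choose the black upright one in the holder and check it in a crop.

```bash
python3 - <<'E'
from h import *
t=cv2.imread("pics/top0.png");s=cv2.imread("pics/scene0.png")
def crop(im,x,y,w,h): return cv2.resize(im[y:y+h,x:x+w],(400,300),interpolation=cv2.INTER_CUBIC)
# top holder, top lid ; scene holder, scene lid
a=np.vstack([np.hstack([crop(t,320,165,64,48),crop(t,180,165,64,48)]),np.hstack([crop(s,140,145,80,60),crop(s,280,180,64,48)])])
cv2.imwrite("pics/crop1.png",a)
E
```

```text
(no output)
```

View pics/crop1.png

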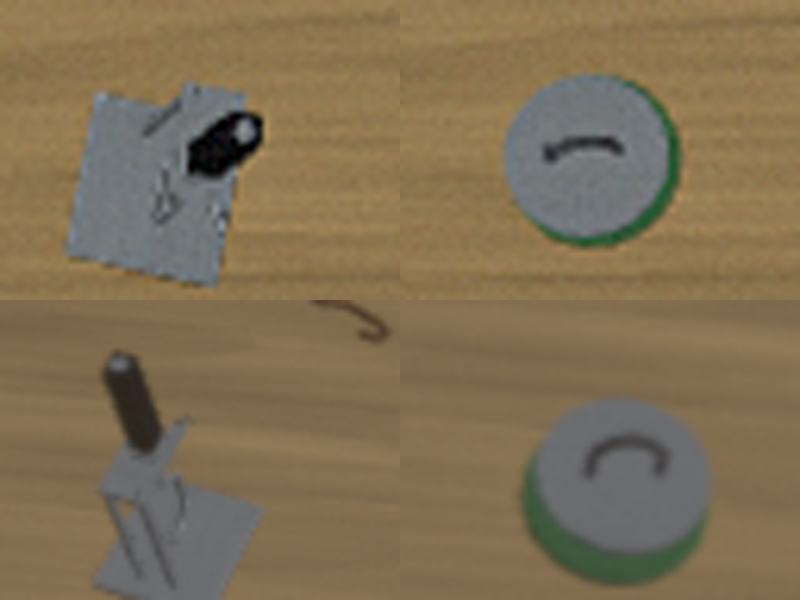

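The crop confirms it: black handle upright in the steel fork, handle top at about top (359,185) and scene (164,157). The lid's loop spans roughly world y.

```bash
python3 - <<'E'
from h import *
ct,Wt=cam("top");cs,Ws=cam("scene")
print("handle top tri",tri([ray(ct,Wt,359.2,185.5),ray(cs,Ws,164,157.4)]), onz(ct,Wt,359.2,185.5,.215),onz(cs,Ws,164,157.4,.215))
t=lambda x,y,z,n:print(n,onz(ct,Wt,x,y,z).round(4))
for p in[(95,92),(245,95),(215,285),(65,255)]: t(320+p[0]*.16,165+p[1]*.16,.005,"base")
# lid loop
t(180+185*.16,165+152*.16,.06,"lid"); 
print("loop peak tri",tri([ray(ct,Wt,180+185*.16,165+142*.16),ray(cs,Ws,280+227*.16,180+138*.16)]))
for p in[(147,155),(222,152)]: t(180+p[0]*.16,165+p[1]*.16,.045,"loop leg")
for p in[(403,240),(466,248),(457,316),(393,305)]: t(p[0]*.64,p[1]*.64,.075 ,"burner")
t(428*.64,275*.64,.076,"mouth")
for n,p in dict(lens=(351,190,.09),cap=(416,199,.01),fuel=(458,188,.17),mug=(552,218,.09),remote=(265,212,.01),knob=(171,272,.1)).items(): t(p[0]*.64,p[1]*.64,p[2],n)
print(R.from_rotvec(ctrl.observe()["tool_rot"]).as_matrix().round(3))
E
```

```text
handle top tri [ 0.49949931 -0.34718945  0.21663864] [ 0.50055386 -0.35163898  0.215     ] [ 0.49859446 -0.34370095  0.215     ]
base [ 0.5628 -0.3208  0.005 ]
base [ 0.5608 -0.4098  0.005 ]
base [ 0.4469 -0.3866  0.005 ]
base [ 0.4647 -0.2994  0.005 ]
lid [0.5172 0.1405 0.06  ]
loop peak tri [0.52141019 0.14336088 0.06910752]
loop leg [0.5182 0.1643 0.045 ]
loop leg [0.5199 0.121  0.045 ]
burner [ 0.6447 -0.0323  0.075 ]
burner [ 0.6255 -0.1769  0.075 ]
burner [ 0.4679 -0.1534  0.075 ]
burner [ 0.4931 -0.0095  0.075 ]
mouth [ 0.562 -0.089  0.076]
lens [0.7599 0.0875 0.09  ]
cap [ 0.7664 -0.0645  0.01  ]
fuel [ 0.7345 -0.1516  0.17  ]
mug [ 0.6916 -0.3728  0.09  ]
remote [0.7334 0.3025 0.01  ]
knob [0.5642 0.4832 0.1   ]
[[ 0.968  0.252 -0.   ]
 [ 0.252 -0.968  0.001]
 [-0.    -0.001 -1.   ]]
```

>>> move_arm --plan '[1,0,0,-36,0,0,0.093,1,0,0,-36,0,0,0.093,1,0,0,-36,0,0,0.093,1,0,0,-36,0,0,0.093,1,0,0,-36,0,0,0.093]'

```text
time_s: 0.57
ee_pos: [0.1574, -0.6044, 0.3619]
tool_rot: [-3.123, 0.337, 0.0]
force: [0.8, -0.6, 0.0]
width: 0.0939
finger_force: 0.0
```

>>> move_arm --plan '[1,23,-27,0,0,0,0,1,23,-27,0,0,0,0,1,23,-27,0,0,0,0,1,23,-27,0,0,0,0,1,23,-27,0,0,0,0,1,23,-27,0,0,0,0,1,23,-27,0,0,0,0,1,23,-27,0,0,0,0,1,23,-27,0,0,0,0,1,23,-27,0,0,0,0,1,23,-27,0,0,0,0,1,23,-27,0,0,0,0]'

```text
time_s: 1.57
ee_pos: [0.4962, -0.3442, 0.3601]
tool_rot: [-3.124, 0.33, 0.0]
force: [1.0, -0.3, -0.5]
width: 0.0937
finger_force: 0.0
```

```bash
python3 - <<'E'
from h import *
s,im=snap("wrist","w1");print(s["ee_pos"],R.from_rotvec(s["tool_rot"]).as_matrix()[:,0],s["time_s"],s["force"])
cv2.imwrite("pics/w1b.png",cv2.resize(im,(800,600),interpolation=cv2.INTER_CUBIC))
E
```

```text
[ 0.49615901 -0.34417732  0.36005716] [ 9.77971094e-01 -2.08740263e-01 -2.02678509e-04] 1.5667 [ 1.00580515 -0.30122664 -0.54972947]
```

View pics/w1b.png

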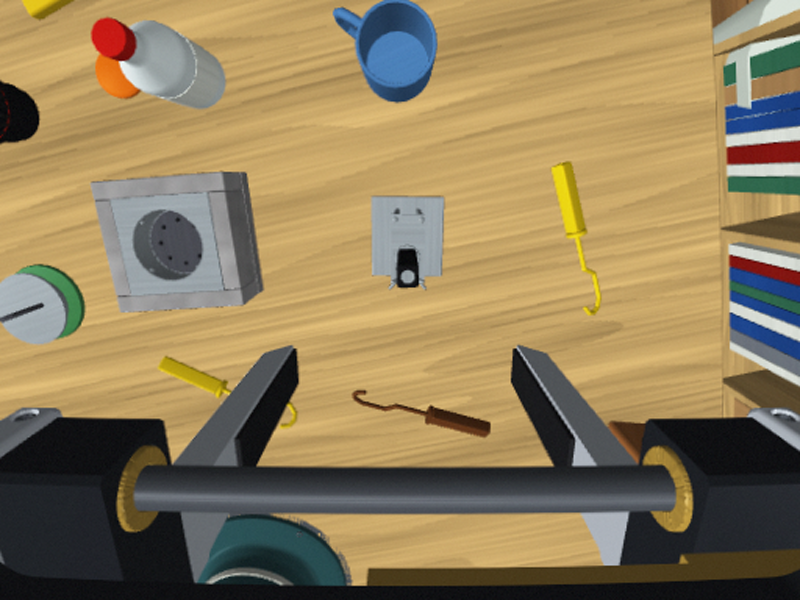

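Wrist view: the holder is upright in the picture. The lifter's handle top is at (407,277) of 800x600 and the fork lips are at (392,286) and (424,286), on the robot side, so the slot opens towards the robot. The burner mouth is at (168,244) and the lid at (42,305).

```bash
python3 - <<'E'
from h import *
im=cv2.imread("pics/w1.png")
a=cv2.resize(im[120:190,233:289],(480,600),interpolation=cv2.INTER_CUBIC)
b=cv2.resize(im[160:225,0:60],(320,347),interpolation=cv2.INTER_CUBIC)
o=np.zeros((600,800,3),np.uint8);o[:,:480]=a;o[:347,480:]=b
cv2.imwrite("pics/crop2.png",o)
E
```

```text
(no output)
```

View pics/crop2.png

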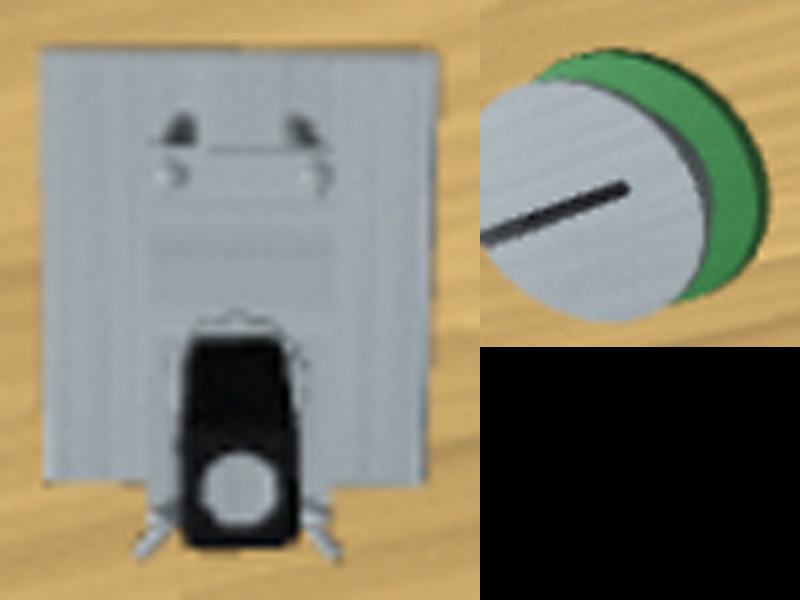

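```bash
python3 - <<'E'
from h import *
p=np.load("pics/w1.npy");s=dict(ee_pos=p[:3],tool_rot=p[3:]);c,W=cam("wrist",s)
k=56/480
def P(x,y,z): return onz(c,W,233+x*k,120+y*k,z)
B=[P(*q,.006) for q in[(42,48),(437,48),(427,484),(45,484)]]
for b in B: print("base",b.round(4))
for a,b in((0,1),(3,2),(3,0),(2,1)):
    d=B[b]-B[a];print(np.linalg.norm(d).round(4),np.degrees(np.arctan2(d[1],d[0])).round(2))
print("centre",np.mean(B,0).round(4))
print("handle top",P(240,490,.215).round(4))
print("lips",P(138,558,.13).round(4),P(340,558,.13).round(4))
def Q(u,v,z): return onz(c,W,(u-480)*60/320,160+v*65/347,z)
a,b=Q(483,240,.055),Q(626,187,.04);print("loop legs",a,b)
x0=Q(483,240,.068);x1=Q(626,187,.05);
def Z(u,v,z): return onz(c,W,u*.64,v*.64,z)
print("mouth",Z(168,244,.076).round(4), [Z(*q,.076).round(4)[:2] for q in[(134,244),(202,244),(168,209),(168,280)]])
E
```

```text
base [ 0.5609 -0.3167  0.006 ]
base [ 0.5423 -0.4034  0.006 ]
base [ 0.4445 -0.3824  0.006 ]
base [ 0.4633 -0.2946  0.006 ]
0.0887 -102.08
0.0898 -102.09
0.1 -12.78
0.1 -12.12
centre [ 0.5027 -0.3493  0.006 ]
handle top [ 0.4974 -0.3471  0.215 ]
lips [ 0.4705 -0.3228  0.13  ] [ 0.4627 -0.3592  0.13  ]
loop legs [0.51654887 0.17025618 0.055     ] [0.52219713 0.12020353 0.04      ]
mouth [ 0.5607 -0.0871  0.076 ] [array([ 0.5692, -0.0488]), array([ 0.5524, -0.125 ]), array([ 0.5973, -0.1004]), array([ 0.5216, -0.0727])]
```

>>> move_arm --plan '[1,1.6,2.7,30,0,0,0,1,0,0,36,0,0,0,1,0,0,36,0,0,0,1,0,0,36,0,0,0,1,0,0,30,0,0,0,1,0,0,20,0,0,0,0.5,0,0,0,0,0,-0.004,0.4,0,0,0,0,0,0,0.3,0,0,0,0,0,0,0.25,0,0,0,0,0,0,0.22,0,0,0,0,0,0,0.22,0,0,0,0,0,0]'

```text
time_s: 2.62
ee_pos: [0.4964, -0.3488, 0.1732]
tool_rot: [3.124, -0.323, 0.002]
force: [-0.1, 0.8, -0.6]
width: 0.0574
finger_force: 0.0
```

>>> move_arm --plan '[0.1,0,0,0,0,0,0,0,0,0,0,0,0,0,0,0,0,0,0,0,0,0,0,0,0,0,0,0,0,0,0,0,0,0,0,0,0,0,0,0,0,0]'

```text
time_s: 3.12
ee_pos: [0.4961, -0.3485, 0.1721]
tool_rot: [-3.125, 0.323, 0.0]
force: [0.8, 2.0, -0.7]
width: 0.018
finger_force: 29.9
```

>>> move_arm --plan '[0,0,0,-4,0,0,0,0,0,0,-5,0,0,0,0,0,0,-5,0,0,0,0,-5,0,0,0,0,0,0,-15,0,0,0,0,0,0,-20,0,0,0,0,0,0,-20,0,0,0,0,0,0,-15,0,0,0,0,0,0,0,0,0,-10,0,0,0,0,0,-25,0,0,0,0,0,0,-30,0,0,0,0,0,0,-30,0,0,0]'

```text
time_s: 4.12
ee_pos: [0.4195, -0.3438, 0.2713]
tool_rot: [-3.0, 0.312, -0.018]
force: [0.5, -0.2, -0.5]
width: 0.0175
finger_force: 30.0
```

>>> move_arm --plan '[0,0,0,0,0.0625,0,0,0,0,0,0,0.0625,0,0,0,0,0,-10,0,0,-0.092,0,0,0,-15,0,0,-0.092,0,0,0,-10,0,0,-0.092,0,0,0,0,0,0,0]'

```text
time_s: 4.62
ee_pos: [0.4187, -0.353, 0.3061]
tool_rot: [-2.898, -0.107, -0.09]
force: [-0.8, -0.5, -1.1]
width: 0.0177
finger_force: 30.0
```

```bash
python3 - <<'E'
from h import *
s=ctrl.observe();print(s["ee_pos"],R.from_rotvec(s["tool_rot"]).as_matrix().round(4),s["width"])
E
```

```text
[ 0.41873414 -0.3529578   0.30614307] [[ 0.9954  0.0801  0.0526]
 [ 0.0653 -0.9685  0.2401]
 [ 0.0702 -0.2356 -0.9693]] 0.01766599296474048
```

The stray tilt had wrapped the other way. I'll work out the exact correction.

```bash
cat >> h.py <<'E'
def des(yaw):
    c,s=np.cos(np.radians(yaw)),np.sin(np.radians(yaw));return np.array([[c,s,0],[s,-c,0],[0,0,-1.]])
def togo(P=None,yaw=None):
    s=ctrl.observe();T=T_tool(s)
    if P is not None: print("shift mm (current tool axes)",((T[:3,:3].T@(np.array(P)-T[:3,3]))*1e3).round(1))
    if yaw is not None: print("turn",R.from_matrix(T[:3,:3].T@des(yaw)).as_rotvec().round(4))
    print("yaw",np.degrees(np.arctan2(T[1,0],T[0,0])).round(2),"pos",T[:3,3].round(4),"zaxis",T[:3,2].round(4),"t",s["time_s"],"F",np.round(s["force"],1))
E
python3 -c "
from h import *
togo(None,4)"
```

```text
turn [-0.2382 -0.0704  0.0041]
yaw 3.75 pos [ 0.4187 -0.353   0.3061] zaxis [ 0.0526  0.2401 -0.9693] t 4.6167 F [-0.8 -0.5 -1.1]
```

>>> move_arm --plan '[0,0,0,0,-0.0794,-0.0235,0.0014,0,0,0,0,-0.0794,-0.0235,0.0014,0,0,0,0,-0.0794,-0.0235,0.0014,0,0,0,0,0,0,0]'

```text
time_s: 4.95
ee_pos: [0.42, -0.3491, 0.3047]
tool_rot: [3.137, 0.107, -0.004]
force: [0.5, 1.6, -1.8]
width: 0.0178
finger_force: 30.0
```

>>> move_arm --plan '[0,4,-30,-5,0,0,0,0,4,-40,-5,0,0,0,0,4,-40,-4,0,0,0,0,4,-40,0,0,0,0,0,4,-40,0,0,0,0,0,4,-40,0,0,0,0,0,4,-40,0,0,0,0,0,4,-40,0,0,0,0,0,4,-40,0,0,0,0,0,4,-40,0,0,0,0,0,4,-40,0,0,0,0,0,4,-30,0,0,0,0]'

```text
time_s: 5.95
ee_pos: [0.4353, 0.1132, 0.3192]
tool_rot: [-3.137, -0.102, 0.005]
force: [1.5, 0.2, -1.7]
width: 0.0175
finger_force: 30.0
```

>>> move_arm --plan '[0,2,-20,0,0,0,0,0,0,0,0,0,0,0,0,0,0,0,0,0,0]'

```text
time_s: 6.2
ee_pos: [0.4365, 0.1308, 0.3189]
tool_rot: [-3.137, -0.103, 0.007]
force: [0.4, 0.3, -2.4]
width: 0.0176
finger_force: 30.0
```

```bash
python3 - <<'E'
from h import *
togo((.435,.143,.32),4)
s,im=snap("wrist","w2")
cv2.imwrite("pics/w2b.png",cv2.resize(im,(800,600),interpolation=cv2.INTER_CUBIC))
E
```

```text
shift mm (current tool axes) [ -0.7 -12.3  -1.1]
turn [-0.0032  0.004  -0.0044]
yaw 3.75 pos [0.4365 0.1308 0.3189] zaxis [-0.0042  0.0029 -1.    ] t 6.2 F [ 0.4  0.3 -2.4]
```

View pics/w2b.png

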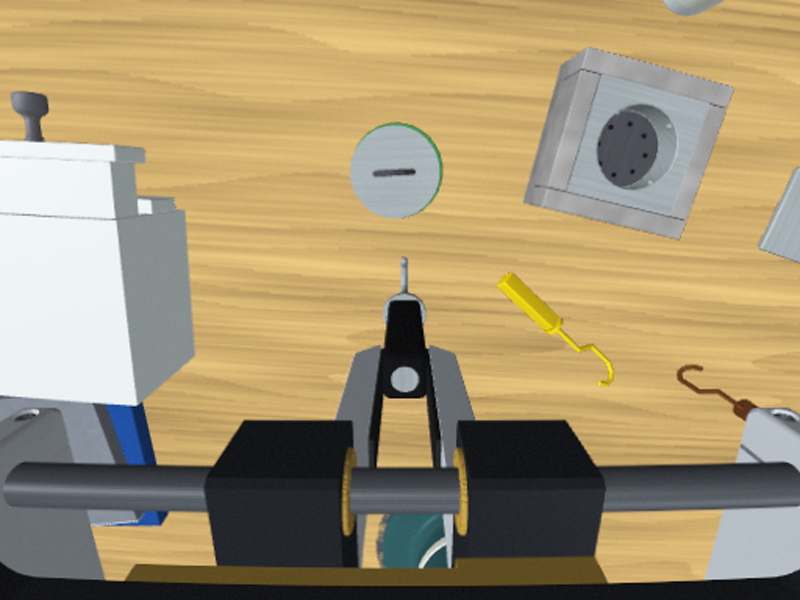

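Wrist view: the lifter is gripped straight, with its hook tip at (404,260). The lid's loop bar runs from (374,173) to (414,171) and the burner mouth is at about (637,147).

```bash
python3 - <<'E'
from h import *
p=np.load("pics/w2.npy");s=dict(ee_pos=p[:3],tool_rot=p[3:]);c,W=cam("wrist",s);Tt=T_tool(s)
im=cv2.imread("pics/w2.png");hsv=cv2.cvtColor(im,cv2.COLOR_BGR2HSV)
x0,y0,x1,y1=215,70,295,150
sub=hsv[y0:y1,x0:x1]
g=((sub[...,1]<60)).astype(np.uint8)
g=cv2.morphologyEx(g,cv2.MORPH_CLOSE,np.ones((7,7)))
ct=max(cv2.findContours(g,0,1)[0],key=cv2.contourArea)
pts=np.array([onz(c,W,q[0][0]+x0,q[0][1]+y0,.030)[:2] for q in ct])
(cc,r)=cv2.minEnclosingCircle(pts.astype(np.float32));print("lid enc",cc,r)
A=np.c_[2*pts,np.ones(len(pts))];sol=np.linalg.lstsq(A,(pts**2).sum(1),rcond=None)[0];print("lid fit",sol[:2],np.sqrt(sol[2]+sol[:2]@sol[:2]))
m=(sub[...,2]<110)&(cv2.erode(g,np.ones((15,15)))>0)
yx=np.argwhere(m);print(len(yx))
P=np.array([onz(c,W,q[1]+x0,q[0]+y0,.06)[:2] for q in yx]);mu=P.mean(0);w,v=np.linalg.eigh(np.cov((P-mu).T));d=v[:,1]
print("loop centre@.06",mu,"dir deg",np.degrees(np.arctan2(d[1],d[0])),(P-mu)@d.T.__array__().min() if 0 else np.ptp((P-mu)@d))
# hook tip: predicted for lifter aligned w/ tool
for n,q in dict(tip=(14,0,-91),tiptip=(14,0,-106)).items():
    tool=np.array([q[0],0,47-q[2]])/1e3*[1,1,1]
    print(n,proj(c,W,Tt[:3,:3]@tool+Tt[:3,3])/.64)
print("handle top pred",proj(c,W,Tt[:3,:3]@np.array([0,0,-.043])+Tt[:3,3])/.64)
print("hook tip @z by axis", onz(c,W,404*.64,258*.64,p[2]-.047-.092))
def Z(u,v,z): return onz(c,W,u*.64,v*.64,z).round(4)
print("mouth",Z(637,147,.076),[Z(*q,.076)[:2] for q in[(597,147),(678,147),(637,104),(637,190)]])
E
```

```text
lid enc (0.519426703453064, 0.14858825504779816) 0.04858535900712013
lid fit [0.5195509  0.14862298] 0.04742349012925819
93
loop centre@.06 [0.51980814 0.14750662] dir deg 96.87511737016466 0.04105581451222104
tip [404.69011235 263.75845587]
tiptip [404.67340736 260.35240975]
handle top pred [405.11785671 382.32692727]
hook tip @z by axis [0.45422652 0.13296902 0.17990686]
mouth [ 0.5595 -0.0859  0.076 ] [array([ 0.5564, -0.0467]), array([ 0.5628, -0.1266]), array([ 0.598 , -0.0785]), array([ 0.5193, -0.0939])]
```

```bash
python3 -c "
from h import *
togo((.475,.1432,.21),6.9)"
```

```text
shift mm (current tool axes) [ 39.5 -10.6 108.8]
turn [-0.0029  0.0039 -0.0562]
yaw 3.68 pos [0.4367 0.1298 0.3189] zaxis [-0.0041  0.0025 -1.    ] t 6.25 F [ 0.6 -0.1 -1.5]
```

>>> move_arm --plan '[0,13,-4,20,0,0,0,0,13,-4,25,0,0,0,0,13.5,-2.6,25,0,0,0,0,0,0,22,0,0,0,0,0,0,16.8,0,0,0,0,0,0,0,-0.0029,0.0039,-0.0562,0,0,0,0,0,0,0,0,0,0,0,0,0,0]'

```text
time_s: 6.92
ee_pos: [0.4755, 0.1427, 0.2106]
tool_rot: [3.136, 0.186, 0.001]
force: [0.1, -0.1, -0.9]
width: 0.0178
finger_force: 30.0
```

```bash
python3 - <<'E'
from h import *
togo((.4799,.1438,.1955),6.9)
s,im=snap("wrist","w3")
sc=snap("scene","s3")[1]
o=np.hstack([cv2.resize(im[60:260,180:340],(400,500),interpolation=cv2.INTER_CUBIC),cv2.resize(sc[150:270,260:356],(400,500),interpolation=cv2.INTER_CUBIC)])
cv2.imwrite("pics/crop3.png",o)
p=np.load("pics/w3.npy");s=dict(ee_pos=p[:3],tool_rot=p[3:]);c,W=cam("wrist",s)
hsv=cv2.cvtColor(im,cv2.COLOR_BGR2HSV)
u,v=proj(c,W,[.5196,.1486,.03]);print("lid px",u,v)
E
```

```text
shift mm (current tool axes) [ 4.5 -0.6 15.1]
turn [ 0.0003 -0.0007 -0.0017]
yaw 6.8 pos [0.4755 0.1427 0.2106] zaxis [ 8.e-04 -2.e-04 -1.e+00] t 6.9167 F [ 0.1 -0.1 -0.9]
lid px 258.44761494730494 140.65377452256237
```

View pics/crop3.png

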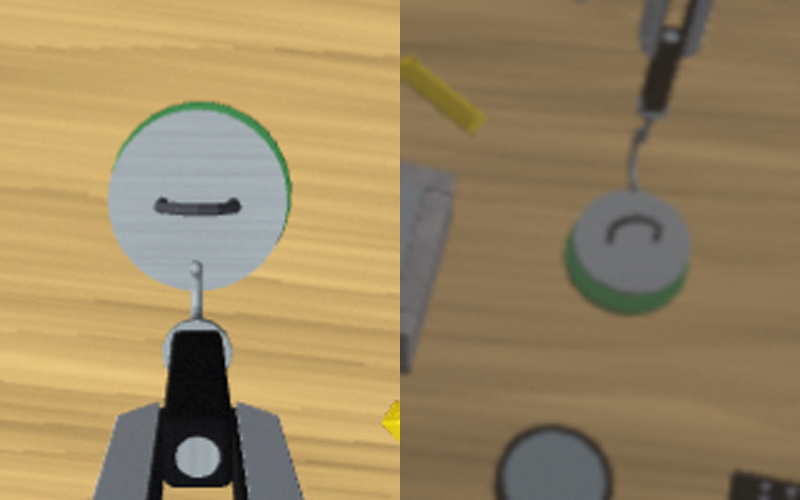

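Close view: the hook tip at (196,268) is in line with the loop's middle at (198,207), bar square to it and the hook in front. I'll go down and in.

>>> move_arm --plan '[0,0,0,6,0,0,0,0,0,0,6,0,0,0,0,0,0,3,0,0,0,0,0,0,0,0,0,0,0,7,0,0,0,0,0,0,8,0,0,0,0,0,0,8,0,0,0,0,0,0,8,0,0,0,0,0,0,8,0,0,0,0,0,0,5,0,0,0,0,0,0,0,0,0,0,0,0,0,0,0,0,0,0,0]'

```text
time_s: 8.02
ee_pos: [0.519, 0.1492, 0.1954]
tool_rot: [-3.136, -0.192, -0.001]
force: [0.3, 0.2, -1.9]
width: 0.0178
finger_force: 30.0
```

```bash
python3 - <<'E'
from h import *
togo((.5196,.1486,.1955),6.9)
s,im=snap("wrist","w4")
sc=snap("scene","s4")[1]
o=np.hstack([cv2.resize(im[60:260,180:340],(400,500),interpolation=cv2.INTER_CUBIC),cv2.resize(sc[160:260,270:350],(400,500),interpolation=cv2.INTER_CUBIC)])
cv2.imwrite("pics/crop4.png",o)
E
```

```text
shift mm (current tool axes) [ 0.5  0.6 -0.1]
turn [ 0.     -0.0005  0.0019]
yaw 7.01 pos [0.519  0.1492 0.1954] zaxis [ 5.e-04  0.e+00 -1.e+00] t 8.0167 F [ 0.3  0.2 -1.9]
```

View pics/crop4.png

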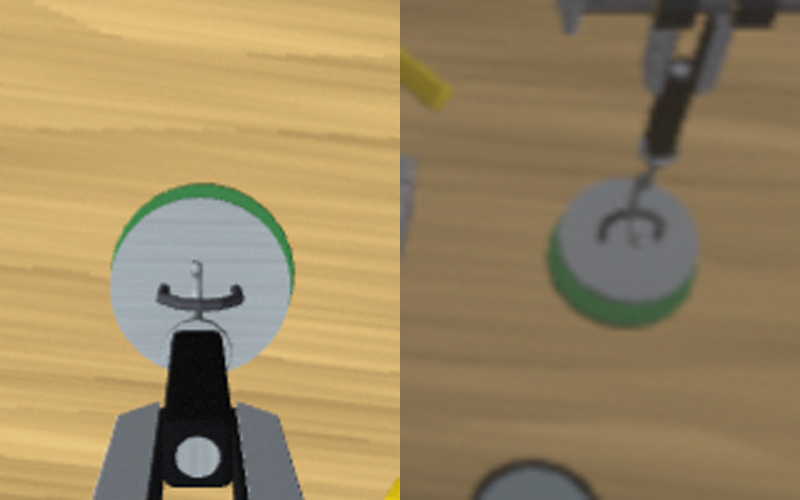

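The hook now passes under the loop, tip visible beyond the bar at (196,268). I'll lift gently.

>>> move_arm --plan '[0,0.5,0.5,-4,0,0,0,0,0,0,-5,0,0,0,0,0,0,-4,0,0,0,0,0,0,-2,0,0,0,0,0,0,-1,0,0,0,0,0,0,-1,0,0,0,0,0,0,-1,0,0,0,0,0,0,-1,0,0,0,0,0,0,-1,0,0,0,0,0,0,-1,0,0,0,0,0,0,-1,0,0,0,0,0,0,-1,0,0,0]'

```text
time_s: 9.12
ee_pos: [0.5195, 0.1486, 0.2186]
tool_rot: [3.135, 0.192, 0.001]
force: [0.1, 0.1, -4.6]
width: 0.0177
finger_force: 30.0
```

>>> move_arm --plan '[0,0,0,-2,0,0,0,0,0,0,-3,0,0,0,0,0,0,-4,0,0,0,0,0,0,-5,0,0,0,0,0,0,-5,0,0,0,0,0,0,-4,0,0,0,0,0,0,-3,0,0,0,0,0,0,-2,0,0,0,0,0,0,0,0,0,0,0,0,0,0,0,0,0,0,0,0,0,0,0,0,0,0,0,0,0,0,0]'

```text
time_s: 10.12
ee_pos: [0.5195, 0.1486, 0.2464]
tool_rot: [3.135, 0.192, 0.001]
force: [-0.2, -0.2, -4.6]
width: 0.0179
finger_force: 30.0
```

```bash
python3 - <<'E'
from h import *
togo((.5194,.1487,.29),6.9)
s,im=snap("wrist","w5")
sc=snap("scene","s5")[1]
o=np.hstack([cv2.resize(im[60:260,180:340],(400,500),interpolation=cv2.INTER_CUBIC),cv2.resize(sc[140:260,262:358],(400,500),interpolation=cv2.INTER_CUBIC)])
cv2.imwrite("pics/crop5.png",o)
E
```

```text
shift mm (current tool axes) [ -0.   -0.1 -43.6]
turn [ 0.0003 -0.0007  0.0019]
yaw 7.01 pos [0.5195 0.1486 0.2464] zaxis [ 7.e-04 -2.e-04 -1.e+00] t 10.1167 F [-0.2 -0.2 -4.6]
```

View pics/crop5.png

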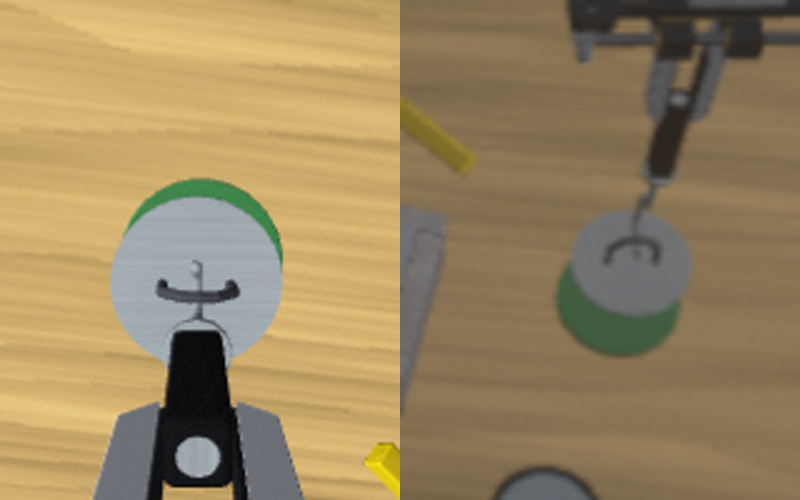

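The lid hangs level from the hook, force about 2.7 N over the baseline, clearly off the green coaster. I'll raise it above the burner and then carry it.

>>> move_arm --plan '[0,0,0,-2,0,0,0,0,0,0,-4,0,0,0,0,0,0,-6,0,0,0,0,0,0,-8,0,0,0,0,0,0,-10,0,0,0,0,0,0,-10,0,0,0,0,0,0,-10,0,0,0,0,0,0,-10,0,0,0,0,0,0,-7,0,0,0,0,0,0,-5,0,0,0,0,0,0,-3,0,0,0,0,0,0,-1,0,0,0]'

```text
time_s: 11.22
ee_pos: [0.5195, 0.1486, 0.323]
tool_rot: [3.135, 0.192, 0.002]
force: [0.4, 0.5, -4.2]
width: 0.0178
finger_force: 30.0
```

```bash
python3 - <<'E'
from h import *
togo((.560,-.087,.32),6.9)
p=np.load("pics/w5.npy");s=dict(ee_pos=p[:3],tool_rot=p[3:]);c,W=cam("wrist",s);T=T_tool(s)
im=cv2.imread("pics/w5.png");print("lid flange centre px", proj(c,W,T[:3,3]+[0,0,-.153+.006-.06+.022]))
hsv=cv2.cvtColor(im,cv2.COLOR_BGR2HSV)
# flange left/right/ bottom edges of crop5 (400/160 scale)
k=.4
f=lambda u,v:onz(c,W,180+u*k,60+v*k,p[2]-.153+.006-.06+.024)
pts=np.array([f(*q)[:2] for q in[(111,272),(283,272),(197,193),(140,215),(255,218),(125,320),(272,318)]])
A=np.c_[2*pts,np.ones(len(pts))];sol=np.linalg.lstsq(A,(pts**2).sum(1),rcond=None)[0]
print("lid c",sol[:2],np.sqrt(sol[2]+sol[:2]@sol[:2]),"rel tool",T[:3,:3].T@np.r_[sol[:2]-p[:2],0])
E
```

```text
shift mm (current tool axes) [ 11.4 238.8   3.1]
turn [ 0.0003 -0.0013  0.0017]
yaw 7.0 pos [0.5195 0.1486 0.323 ] zaxis [ 1.4e-03 -2.0e-04 -1.0e+00] t 11.2167 F [ 0.4  0.5 -4.2]
lid flange centre px [258.93810511 172.5366225 ]
lid c [0.52060789 0.14885521] 0.047475372886015804 rel tool [ 1.17756616e-03 -1.38573517e-04  7.94727316e-07]
```

>>> move_arm --plan '[0,0.2,2,0,0,0,0,0,0.4,5,0,0,0,0,0,0.4,8,0,0,0,0,0,0.4,11,0,0,0,0,0,0.5,13,0,0,0,0,0,0.5,13,0,0,0,0,0,0.5,13,0,0,0,0,0,0.5,13,0,0,0,0,0,0.5,13,0,0,0,0,0,0.5,13,0,0,0,0,0,0.5,13,0,0,0,0,0,0.5,13,0,0,0,0]'

```text
time_s: 12.22
ee_pos: [0.5407, 0.0184, 0.3225]
tool_rot: [3.135, 0.191, 0.001]
force: [0.4, -0.5, -4.5]
width: 0.0178
finger_force: 30.0
```

>>> move_arm --plan '[0,0.5,13,0,0,0,0,0,0.5,13,0,0,0,0,0,0.5,13,0,0,0,0,0,0.5,13,0,0,0,0,0,0.5,13,0,0,0,0,0,0.5,11,0,0,0,0,0,0.5,9,0,0,0,0,0,0.4,8,0,0,0,0,0,0.4,6,0,0,0,0,0,0.3,4,0,0,0,0,0,0.2,3,0,0,0,0,0,0.1,2,0,0,0,0]'

```text
time_s: 13.22
ee_pos: [0.5588, -0.0864, 0.3227]
tool_rot: [3.136, 0.192, 0.002]
force: [-0.2, 0.4, -3.6]
width: 0.0176
finger_force: 30.0
```

>>> move_arm --plan '[0,0,0,0,0,0,0,0,0,0,0,0,0,0,0,0,0,0,0,0,0,0,0,0,0,0,0,0,0,0,0,0,0,0,0,0,0,0,0,0,0,0]'

```text
time_s: 13.72
ee_pos: [0.5587, -0.0862, 0.3227]
tool_rot: [3.135, 0.192, 0.002]
force: [0.5, -0.8, -4.1]
width: 0.018
finger_force: 30.0
```

```bash
python3 - <<'E'
from h import *
togo((.5588,-.087,.26),6.9)
s,im=snap("wrist","w6");sc=snap("scene","s6")[1];tp=snap("top","t6")[1]
o=np.hstack([cv2.resize(im[60:260,150:370],(440,400),interpolation=cv2.INTER_CUBIC),cv2.resize(sc[160:250,210:291],(360,400),interpolation=cv2.INTER_CUBIC)])
cv2.imwrite("pics/crop6.png",o)
E
```

```text
shift mm (current tool axes) [-0.1  0.8 62.7]
turn [ 0.0003 -0.0011  0.002 ]
yaw 7.01 pos [ 0.5587 -0.0862  0.3227] zaxis [ 1.1e-03 -2.0e-04 -1.0e+00] t 13.7167 F [ 0.5 -0.8 -4.1]
```

View pics/crop6.png

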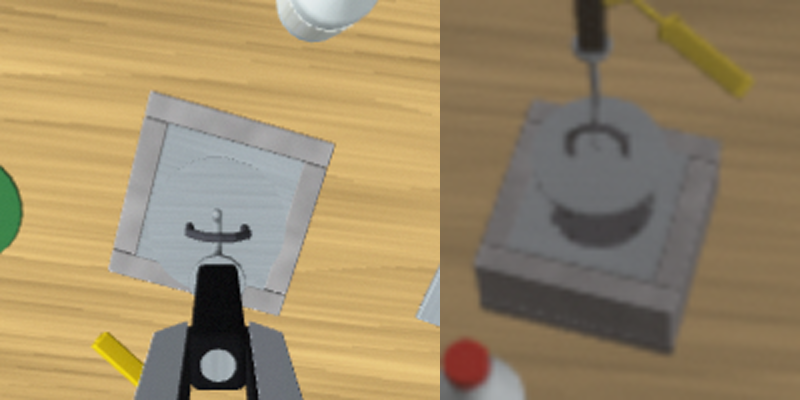

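The lid hangs level over the burner. Block top corners in the wrist crop are at (152,91), (334,144), (280,315) and (111,270). I'll check the centring from them.

```bash
python3 - <<'E'
from h import *
p=np.load("pics/w6.npy");s=dict(ee_pos=p[:3],tool_rot=p[3:]);c,W=cam("wrist",s);T=T_tool(s)
C=[onz(c,W,150+u/2,60+v/2,.075)[:2] for u,v in[(152,91),(334,144),(280,315),(111,270)]]
print(np.round(C,4),[np.linalg.norm(C[i]-C[i-1]).round(4) for i in range(4)],"centre",np.mean(C,0),(C[1]+C[3])/2)
p=np.load("pics/w2.npy");s=dict(ee_pos=p[:3],tool_rot=p[3:]);c,W=cam("wrist",s)
# w2 block top corners (800 px view): inner plate & outer
C=[onz(c,W,u*.64,v*.64,.075)[:2] for u,v in[(588,48),(734,90),(682,240),(525,203)]]
print([np.linalg.norm(C[i]-C[i-1]).round(4) for i in range(4)],np.mean(C,0))
p=np.load("pics/w1.npy");s=dict(ee_pos=p[:3],tool_rot=p[3:]);c,W=cam("wrist",s)
# mouth contour: dark region
for f in("w1","w2"):
    p=np.load(f"pics/{f}.npy");s=dict(ee_pos=p[:3],tool_rot=p[3:]);c,W=cam("wrist",s)
    im=cv2.imread(f"pics/{f}.png");
    u,v=proj(c,W,[.56,-.087,.076]);print(f,u/.64,v/.64)
    q=[proj(c,W,[.56+.0395*np.cos(t),-.087+.0395*np.sin(t),.076]) for t in np.linspace(0,6.28,60)]
    cv2.polylines(im,[np.int32(np.round(q))],1,(0,0,255),1)
    x,y=int(u),int(v);cv2.imwrite(f"pics/m_{f}.png",cv2.resize(im[max(0,y-35):y+35,x-35:x+35],(400,400),interpolation=cv2.INTER_NEAREST))
cv2.imwrite("pics/m.png",np.hstack([cv2.imread("pics/m_w1.png"),cv2.imread("pics/m_w2.png")]))
E
```

```text
[[ 0.644  -0.025 ]
 [ 0.6217 -0.1704]
 [ 0.4755 -0.1497]
 [ 0.4978 -0.0042]] [np.float64(0.1477), np.float64(0.1471), np.float64(0.1476), np.float64(0.1472)] centre [ 0.55975517 -0.08730287] [ 0.55974121 -0.0872762 ]
[np.float64(0.1492), np.float64(0.1488), np.float64(0.1467), np.float64(0.1693)] [ 0.55836551 -0.08280628]
w1 168.17305145500686 244.76970958377163
w2 638.1573150211286 146.54490094299106
```

View pics/m.png

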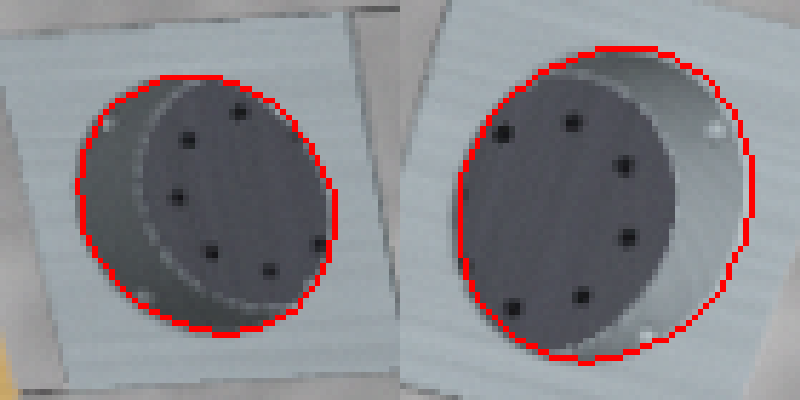

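The drawn circle at (0.560, -0.087) matches the mouth rim in both views, so centring is good. I'll lower it.

>>> move_arm --plan '[0,0,0.5,2,0,0,0,0,0,0.5,4,0,0,0,0,0,0,5,0,0,0,0,0,0,6,0,0,0,0,0,0,6,0,0,0,0,0,0,5,0,0,0,0,0,0,4,0,0,0,0,0,0,3,0,0,0,0,0,0,1,0,0,0,0,0,0,0,0,0,0,0,0,0,0,0,0,0,0,0,0,0,0,0,0]'

```text
time_s: 14.87
ee_pos: [0.559, -0.0874, 0.287]
tool_rot: [3.135, 0.192, 0.002]
force: [0.4, 0.0, -4.3]
width: 0.0176
finger_force: 30.0
```

>>> move_arm --plan '[0,0,0,1.5,0,0,0,0,0,0,1.5,0,0,0,0,0,0,1.5,0,0,0,0,0,0,1.5,0,0,0,0,0,0,1.5,0,0,0,0,0,0,1.5,0,0,0,0,0,0,1.5,0,0,0,0,0,0,1.5,0,0,0,0,0,0,1.5,0,0,0,0,0,0,1.5,0,0,0,0,0,0,1.5,0,0,0,0,0,0,1.5,0,0,0]'

```text
time_s: 15.87
ee_pos: [0.559, -0.0874, 0.2688]
tool_rot: [3.135, 0.192, 0.002]
force: [-0.4, 0.3, -1.5]
width: 0.018
finger_force: 30.0
```

```bash
python3 - <<'E'
from h import *
togo((.5588,-.0873,.26),6.9)
s,im=snap("wrist","w7");sc=snap("scene","s7")[1]
o=np.hstack([cv2.resize(im[60:260,150:370],(440,400),interpolation=cv2.INTER_CUBIC),cv2.resize(sc[160:250,210:291],(360,400),interpolation=cv2.INTER_CUBIC)])
cv2.imwrite("pics/crop7.png",o)
E
```

```text
shift mm (current tool axes) [-0.2 -0.1  8.8]
turn [ 0.0005 -0.0015  0.0018]
yaw 7.0 pos [ 0.559  -0.0874  0.2688] zaxis [ 1.5e-03 -3.0e-04 -1.0e+00] t 15.8667 F [-0.4  0.3 -1.5]
```

View pics/crop7.png

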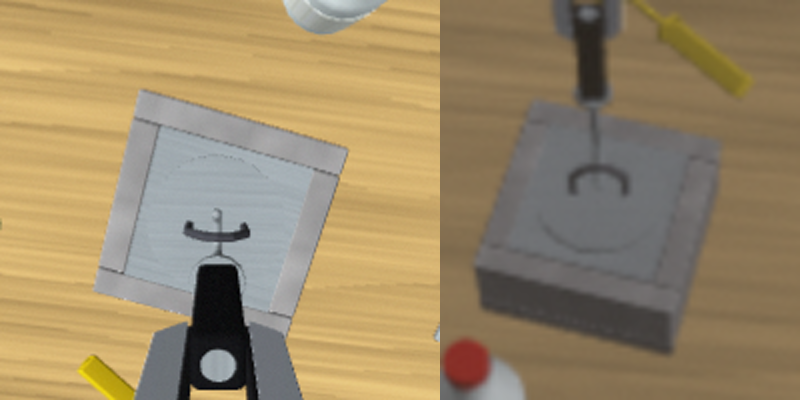

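The lid rests level in the mouth on the clips, the flange seen all round in both views, and the force is back to the baseline. That is 12 pictures viewed against the limit of 10, so I'll go on by numbers only. Next the hook goes down towards the lid top.

>>> move_arm --plan '[0,0.5,0,3,0,0,0,0,0.5,0,3,0,0,0,0,0,0,3,0,0,0,0,0,0,3,0,0,0,0,0,0,3,0,0,0,0,0,0,2,0,0,0,0,0,0,1,0,0,0,0,0,0,0,0,0,0]'

```text
time_s: 16.63
ee_pos: [0.5598, -0.0873, 0.2505]
tool_rot: [3.136, 0.192, 0.001]
force: [0.6, 0.0, -1.6]
width: 0.0176
finger_force: 30.0
```

>>> move_arm --plan '[0,0,0,0.8,0,0,0,0,0,0,0.8,0,0,0,0,0,0,0.8,0,0,0,0,0,0,0.6,0,0,0,0,0,0,0,0,0,0]'

```text
time_s: 17.05
ee_pos: [0.5599, -0.0873, 0.2476]
tool_rot: [3.135, 0.192, 0.002]
force: [0.2, 0.4, -1.2]
width: 0.0175
finger_force: 30.0
```

>>> move_arm --plan '[0,0,0,0.7,0,0,0,0,0,0,0.7,0,0,0,0,0,0,0.6,0,0,0,0,0,0,0,0,0,0]'

```text
time_s: 17.38
ee_pos: [0.5599, -0.0872, 0.2456]
tool_rot: [3.136, 0.192, 0.002]
force: [-0.9, 0.6, -1.3]
width: 0.0178
finger_force: 30.0
```

>>> move_arm --plan '[0,0,0,0.5,0,0,0,0,0,0,0.5,0,0,0,0,0,0,0,0,0,0]'

```text
time_s: 17.63
ee_pos: [0.5599, -0.0873, 0.2446]
tool_rot: [3.135, 0.192, 0.002]
force: [-0.5, 0.4, -1.0]
width: 0.0177
finger_force: 30.0
```

>>> move_arm --plan '[0,0,0,0.5,0,0,0,0,0,0,0.5,0,0,0,0,0,0,0,0,0,0]'

```text
time_s: 17.88
ee_pos: [0.56, -0.0872, 0.2437]
tool_rot: [3.135, 0.192, 0.002]
force: [0.1, -0.1, -1.1]
width: 0.018
finger_force: 30.0
```

>>> move_arm --plan '[0,0,0,0.5,0,0,0,0,0,0,0.5,0,0,0,0,0,0,0,0,0,0]'

```text
time_s: 18.13
ee_pos: [0.5601, -0.0873, 0.243]
tool_rot: [3.135, 0.192, 0.003]
force: [0.5, -0.5, 3.4]
width: 0.0178
finger_force: 30.0
```

>>> move_arm --plan '[0,0,0,0.4,0,0,0,0,0,0,0,0,0,0]'

```text
time_s: 18.3
ee_pos: [0.56, -0.0872, 0.2423]
tool_rot: [3.135, 0.192, 0.002]
force: [1.1, -0.2, 2.0]
width: 0.0181
finger_force: 30.0
```

>>> move_arm --plan '[0,0,0,0.4,0,0,0,0,0,0,0,0,0,0]'

```text
time_s: 18.47
ee_pos: [0.56, -0.0873, 0.2419]
tool_rot: [3.135, 0.192, 0.002]
force: [-0.3, -0.2, 2.4]
width: 0.0182
finger_force: 30.0
```

>>> move_arm --plan '[0,0,0,0.4,0,0,0,0,0,0,0,0,0,0]'

```text
time_s: 18.63
ee_pos: [0.5599, -0.0873, 0.2413]
tool_rot: [3.136, 0.192, 0.002]
force: [1.9, -0.7, 0.4]
width: 0.0177
finger_force: 30.0
```

>>> move_arm --plan '[0,0,0,0.4,0,0,0,0,0,0,0.4,0,0,0,0,0,0,0,0,0,0]'

```text
time_s: 18.88
ee_pos: [0.5599, -0.0873, 0.2406]
tool_rot: [3.135, 0.192, 0.002]
force: [0.6, -0.3, 0.7]
width: 0.0176
finger_force: 30.0
```

>>> move_arm --plan '[0,0,0,0.4,0,0,0,0,0,0,0.4,0,0,0,0,0,0,0,0,0,0]'

```text
time_s: 19.13
ee_pos: [0.56, -0.0872, 0.2399]
tool_rot: [3.135, 0.192, 0.002]
force: [-0.1, -1.2, 2.2]
width: 0.018
finger_force: 30.0
```

>>> move_arm --plan '[0,0,0,0.4,0,0,0,0,0,0,0.4,0,0,0,0,0,0,0,0,0,0]'

```text
time_s: 19.38
ee_pos: [0.5596, -0.0872, 0.2387]
tool_rot: [-3.136, -0.192, -0.0]
force: [-0.6, 0.9, -1.7]
width: 0.0178
finger_force: 30.0
```

>>> move_arm --plan '[0,0,0,0.4,0,0,0,0,0,0,0.4,0,0,0,0,0,0,0,0,0,0]'

```text
time_s: 19.63
ee_pos: [0.5597, -0.0872, 0.238]
tool_rot: [3.136, 0.192, 0.001]
force: [-0.9, -0.0, -2.1]
width: 0.018
finger_force: 30.0
```

>>> move_arm --plan '[0,0,0,0.4,0,0,0,0,0,0,0.4,0,0,0,0,0,0,0,0,0,0]'

```text
time_s: 19.88
ee_pos: [0.5599, -0.0872, 0.2374]
tool_rot: [3.136, 0.192, 0.001]
force: [0.3, 1.0, -1.0]
width: 0.0179
finger_force: 30.0
```

>>> move_arm --plan '[0,0,0,0.4,0,0,0,0,0,0,0.4,0,0,0,0,0,0,0,0,0,0]'

```text
time_s: 20.13
ee_pos: [0.5598, -0.0873, 0.2365]
tool_rot: [3.136, 0.192, 0.001]
force: [-1.4, -0.5, -1.9]
width: 0.0176
finger_force: 30.0
```

>>> move_arm --plan '[0,0,0,0.4,0,0,0,0,0,0,0.4,0,0,0,0,0,0,0,0,0,0]'

```text
time_s: 20.38
ee_pos: [0.5599, -0.0872, 0.2358]
tool_rot: [3.136, 0.192, 0.002]
force: [0.3, -0.7, 0.7]
width: 0.0178
finger_force: 30.0
```

>>> move_arm --plan '[0,0,0,0.4,0,0,0,0,0,0,0.2,0,0,0,0,0,0,0,0,0,0]'

```text
time_s: 20.63
ee_pos: [0.5601, -0.0872, 0.2356]
tool_rot: [3.135, 0.192, 0.003]
force: [-0.2, -0.1, 3.5]
width: 0.0182
finger_force: 30.0
```

>>> move_arm --plan '[0,0,0,0.3,0,0,0,0,0,0,0.2,0,0,0,0,0,0,0,0,0,0]'

```text
time_s: 20.88
ee_pos: [0.5604, -0.0872, 0.2354]
tool_rot: [3.135, 0.192, 0.004]
force: [-0.7, -0.6, 8.3]
width: 0.0175
finger_force: 30.0
```

>>> move_arm --plan '[0,0,0,0.25,0,0,0,0,0,0,0,0,0,0,0,0,0,0,0,0,0,0,0,0,0,0,0,0,0,0,0,0,0,0,0]'

```text
time_s: 21.3
ee_pos: [0.5604, -0.0872, 0.2354]
tool_rot: [3.135, 0.192, 0.004]
force: [-1.1, 1.0, 10.7]
width: 0.0183
finger_force: 30.0
```

Bearing down with about 12 N, contact height at the fully-home value. I'll free the hook: up 8 mm, back out along -x, then up.

>>> move_arm --plan '[0,0,0,-1,0,0,0,0,0,0,-2,0,0,0,0,0,0,-2.5,0,0,0,0,0,0,-2.5,0,0,0,0,0,0,0,0,0,0]'

```text
time_s: 21.72
ee_pos: [0.56, -0.0872, 0.2429]
tool_rot: [3.135, 0.192, 0.002]
force: [-0.4, 0.6, -1.6]
width: 0.0176
finger_force: 30.0
```

>>> move_arm --plan '[0,-3,0,0,0,0,0,0,-5,0,0,0,0,0,0,-7,0,0,0,0,0,0,-8,0,0,0,0,0,0,-10,0,0,0,0,0,0,-12,0,0,0,0,0,0,-10,0,0,0,0,0,0,-5,0,0,0,0,0,0,0,0,0,0,0,0,0,0,0,0,0,0]'

```text
invalid input at $.plan: expected a multiple of 7 numbers
```

>>> move_arm --plan '[0,0,0,-10,0,0,0.08,0,0,0,-20,0,0,0.083,0,0,0,-20,0,0,0.083,0,0,0,-10,0,0,0.083,0,0,0,0,0,0,0]'

```text
time_s: 22.13
ee_pos: [0.5606, -0.0872, 0.3044]
tool_rot: [3.124, -0.331, 0.006]
force: [0.9, -0.1, -5.9]
width: 0.0179
finger_force: 30.0
```

```bash
python3 - <<'E'
from h import *
# hang-back target: 80 mm in front of the seat along holder -x
togo((.4961-.0783,-.3485+.0164,.30),-11.8)
s,im=snap("wrist","w8")
c,W=cam("wrist",s);T=T_tool(s)
print("handle top pred",proj(c,W,T[:3,3]+[0,0,.043]))
hsv=cv2.cvtColor(im,cv2.COLOR_BGR2HSV)
for f in("w2","w8"):
    i=cv2.cvtColor(cv2.imread(f"pics/{f}.png"),cv2.COLOR_BGR2HSV)[225:260,240:278]
    m=((i[...,2]>120)&(i[...,1]<60)).astype(np.uint8)
    n,l,st,ce=cv2.connectedComponentsWithStats(m);print(f,[(st[k,4],(ce[k]+[240,225]).round(1)) for k in range(1,n) if st[k,4]>20])
E
```

```text
shift mm (current tool axes) [-88.3 269.4   4.1]
turn [ 0.     -0.0038 -0.0051]
yaw -12.09 pos [ 0.5606 -0.0872  0.3044] zaxis [ 3.7e-03 -8.0e-04 -1.0e+00] t 22.1333 F [ 0.9 -0.1 -5.9]
handle top pred [259.1683031  244.33845139]
w2 [(np.int32(224), array([258.6, 242.4]))]
w8 [(np.int32(220), array([258.5, 242.2]))]
```

The retract call was refused for a miscounted row, and the lift queued after it then ran, so the lid has very likely been pulled out and hangs from the hook again. I'll check numerically before any further motion.

```bash
python3 - <<'E'
from h import *
s,im=snap("wrist","w9");togo((.5588,-.0873,.287),6.9)
for f in("w6","w7","w8","w9"):
    g=cv2.cvtColor(cv2.imread(f"pics/{f}.png"),cv2.COLOR_BGR2GRAY)[150:190,225:290]
    m=(g<105).astype(np.uint8);n,l,st,ce=cv2.connectedComponentsWithStats(m)
    for k in range(1,n):
        if st[k,4]>15:
            r=cv2.minAreaRect(np.argwhere(l==k)[:,::-1].astype(np.float32));print(f,st[k],(ce[k]+[225,150]).round(1),np.round(r[1],1),round(r[2],1))
E
```

```text
shift mm (current tool axes) [-0.8  0.3 14.8]
turn [ 2.000e-04 -5.000e-04 -3.242e-01]
yaw -11.68 pos [ 0.5596 -0.0872  0.3018] zaxis [ 5.e-04 -2.e-04 -1.e+00] t 22.2333 F [-0.3 -0.3 -4.6]
w6 [ 18  21  33  11 175] [259. 177.] [32.2  9.4] 2.1
w6 [32 33  9  7 18] [260.2 186.1] [8.2 4.6] 14.0
w7 [ 17  21  33  10 181] [258.2 176.6] [ 9. 32.] 90.0
w8 [ 17  18  33  12 170] [258.5 175.5] [ 9.2 32.5] 81.9
w9 [ 17  18  33  12 179] [258.3 175.2] [10.1 32.4] 85.8
```

The loop sits in the picture as it did while hanging before (258,175, same size) and the force shows the lid's weight, so the lid hangs level, about 2 mm further along the hook. I'll set it in again with that offset corrected.

>>> move_arm --plan '[0,-0.8,0,0,0,0,0,0,-1,0,0,0,0,0,0,-0.8,0,0,0,0,0,0,0,0,0,0,0,0,0,0,0,0,0,0,0,0,0,0,0,0,0,0]'

```text
time_s: 22.73
ee_pos: [0.5573, -0.0867, 0.3024]
tool_rot: [3.125, -0.324, 0.002]
force: [-0.3, -0.0, -3.8]
width: 0.0179
finger_force: 30.0
```

```bash
python3 - <<'E'
from h import *
s,im=snap("wrist","w10");togo((.5571,-.0866,.287),None)
for f in("w6","w10"):
    p=np.load(f"pics/{f}.npy");q=dict(ee_pos=p[:3],tool_rot=p[3:]);c,W=cam("wrist",q);T=T_tool(q)
    g=cv2.cvtColor(cv2.imread(f"pics/{f}.png"),cv2.COLOR_BGR2GRAY)[150:190,225:290]
    n,l,st,ce=cv2.connectedComponentsWithStats((g<105).astype(np.uint8));k=1+np.argmax(st[1:,4])
    u,v=ce[k]+[225,150];P=onz(c,W,u,v,p[2]-.150);print(f,(ce[k]+[225,150]).round(1),"loop in tool mm",(T[:3,:3].T@(P-T[:3,3])*1e3).round(1))
E
```

```text
shift mm (current tool axes) [-0.2 -0.1 15.5]
yaw -11.84 pos [ 0.5573 -0.0867  0.3025] zaxis [ 1.e-03 -1.e-04 -1.e+00] t 22.7833 F [-0.2  1.  -4.6]
w6 [259. 177.] loop in tool mm [  1.   0. 150.]
w10 [258.4 175.3] loop in tool mm [  3.2  -0.8 150. ]
```

Offset confirmed at about 3 mm, so the lid is centred over the mouth. Lowering.

>>> move_arm --plan '[0,0,0.5,2,0,0,0,0,0,0.3,4,0,0,0,0,0,0,4,0,0,0,0,0,0,3,0,0,0,0,0,0,2,0,0,0,0,0,0,0,0,0,0,0,0,0,0,0,0,0,0,0,0,0,0,0,0]'

```text
time_s: 23.45
ee_pos: [0.5573, -0.0875, 0.2877]
tool_rot: [3.125, -0.324, 0.002]
force: [0.3, 0.1, -5.4]
width: 0.0178
finger_force: 30.0
```

>>> move_arm --plan '[0,0,0,1.5,0,0,0,0,0,0,1.5,0,0,0,0,0,0,1.5,0,0,0,0,0,0,1.5,0,0,0,0,0,0,1.5,0,0,0,0,0,0,1.5,0,0,0,0,0,0,1.5,0,0,0,0,0,0,1.5,0,0,0,0,0,0,1.5,0,0,0,0,0,0,1.5,0,0,0,0,0,0,1.5,0,0,0,0,0,0,1.5,0,0,0]'

```text
time_s: 24.45
ee_pos: [0.5573, -0.0875, 0.2696]
tool_rot: [3.125, -0.324, 0.002]
force: [-0.2, -0.6, -1.2]
width: 0.0178
finger_force: 30.0
```

>>> move_arm --plan '[0,0.5,0,2,0,0,0,0,0.5,0,2,0,0,0,0,0.8,0,2,0,0,0,0,0.8,0,2,0,0,0,0,0,0,0,0,0,0]'

```text
time_s: 24.87
ee_pos: [0.5597, -0.0881, 0.261]
tool_rot: [-3.125, 0.324, -0.001]
force: [-0.1, 0.1, -1.6]
width: 0.0176
finger_force: 30.0
```

```bash
python3 - <<'E'
from h import *
s,im=snap("wrist","w11");togo((.56,-.0872,.2446),None)
c,W=cam("wrist",s);T=T_tool(s)
g=cv2.cvtColor(im,cv2.COLOR_BGR2GRAY)[150:190,225:290]
n,l,st,ce=cv2.connectedComponentsWithStats((g<105).astype(np.uint8));k=1+np.argmax(st[1:,4])
u,v=ce[k]+[225,150];P=onz(c,W,u,v,.0645+.058);print(st[k],"loop",P.round(4))
E
```

```text
shift mm (current tool axes) [ 0.1 -0.9 16.7]
yaw -11.85 pos [ 0.5597 -0.088   0.2613] zaxis [ 7.e-04 -0.e+00 -1.e+00] t 24.9167 F [-0.6  0.4 -1.1]
[ 16  22  34  17 199] loop [ 0.5603 -0.0867  0.1225]
```

Weight off the hook at the same height as before, loop centred at (0.5603, -0.0867). I'll press again.

>>> move_arm --plan '[0,0,-0.4,3,0,0,0,0,0,-0.4,3,0,0,0,0,0,0,3,0,0,0,0,0,0,3,0,0,0,0,0,0,2,0,0,0,0,0,0,1.5,0,0,0,0,0,0,1,0,0,0,0,0,0,0,0,0,0]'

```text
time_s: 25.58
ee_pos: [0.56, -0.0872, 0.2451]
tool_rot: [3.125, -0.324, 0.002]
force: [-0.8, 0.3, -0.8]
width: 0.0177
finger_force: 30.0
```

>>> move_arm --plan '[0,0,0,0.5,0,0,0,0,0,0,0.5,0,0,0,0,0,0,0.4,0,0,0,0,0,0,0,0,0,0]'

```text
time_s: 25.92
ee_pos: [0.5602, -0.0873, 0.2441]
tool_rot: [3.125, -0.324, 0.003]
force: [-1.1, 0.2, 5.2]
width: 0.0176
finger_force: 30.0
```

>>> move_arm --plan '[0,0,0,0.4,0,0,0,0,0,0,0.4,0,0,0,0,0,0,0.4,0,0,0,0,0,0,0,0,0,0]'

```text
time_s: 26.25
ee_pos: [0.5598, -0.0874, 0.2424]
tool_rot: [3.124, -0.324, 0.002]
force: [-0.6, -0.6, 0.4]
width: 0.0177
finger_force: 30.0
```

>>> move_arm --plan '[0,0,0,0.4,0,0,0,0,0,0,0.4,0,0,0,0,0,0,0.4,0,0,0,0,0,0,0,0,0,0]'

```text
time_s: 26.58
ee_pos: [0.5599, -0.0874, 0.2412]
tool_rot: [3.125, -0.324, 0.002]
force: [0.1, -1.3, 1.8]
width: 0.018
finger_force: 30.0
```

>>> move_arm --plan '[0,0,0,0.4,0,0,0,0,0,0,0.4,0,0,0,0,0,0,0.4,0,0,0,0,0,0,0,0,0,0]'

```text
time_s: 26.92
ee_pos: [0.56, -0.0872, 0.2401]
tool_rot: [3.125, -0.324, 0.002]
force: [-0.0, -2.5, 3.1]
width: 0.0178
finger_force: 30.0
```

>>> move_arm --plan '[0,0,0,0.4,0,0,0,0,0,0,0.4,0,0,0,0,0,0,0.4,0,0,0,0,0,0,0,0,0,0]'

```text
time_s: 27.25
ee_pos: [0.5598, -0.0871, 0.2386]
tool_rot: [-3.125, 0.324, -0.001]
force: [-0.6, -1.1, -0.4]
width: 0.0178
finger_force: 30.0
```

>>> move_arm --plan '[0,0,0,0.4,0,0,0,0,0,0,0.4,0,0,0,0,0,0,0.4,0,0,0,0,0,0,0,0,0,0]'

```text
time_s: 27.58
ee_pos: [0.5598, -0.0872, 0.2374]
tool_rot: [-3.125, 0.324, -0.001]
force: [-0.7, -0.1, -0.6]
width: 0.0178
finger_force: 30.0
```

>>> move_arm --plan '[0,0,0,0.4,0,0,0,0,0,0,0.4,0,0,0,0,0,0,0.4,0,0,0,0,0,0,0,0,0,0]'

```text
time_s: 27.92
ee_pos: [0.5598, -0.0872, 0.2362]
tool_rot: [-3.125, 0.324, -0.001]
force: [-0.4, 0.5, -0.6]
width: 0.0177
finger_force: 30.0
```

>>> move_arm --plan '[0,0,0,0.4,0,0,0,0,0,0,0.3,0,0,0,0,0,0,0,0,0,0]'

```text
time_s: 28.17
ee_pos: [0.56, -0.0872, 0.2359]
tool_rot: [3.125, -0.324, 0.002]
force: [-0.5, -0.1, 1.4]
width: 0.0176
finger_force: 30.0
```

>>> move_arm --plan '[0,0,0,0.3,0,0,0,0,0,0,0.2,0,0,0,0,0,0,0,0,0,0]'

```text
time_s: 28.42
ee_pos: [0.5602, -0.0873, 0.2357]
tool_rot: [3.125, -0.324, 0.003]
force: [-0.6, 1.2, 5.5]
width: 0.0177
finger_force: 30.0
```

>>> move_arm --plan '[0,0,0,0.3,0,0,0,0,0,0,0.2,0,0,0,0,0,0,0,0,0,0,0,0,0,0,0,0,0,0,0,0,0,0,0,0,0,0,0,0,0,0,0]'

```text
time_s: 28.92
ee_pos: [0.5604, -0.0872, 0.2356]
tool_rot: [3.125, -0.324, 0.004]
force: [-1.5, -0.3, 9.4]
width: 0.0178
finger_force: 30.0
```

Home and held at about 11 N. I'll raise the hook 8 mm and retract one call at a time, checking each before going on.

>>> move_arm --plan '[0,0,0,-1,0,0,0,0,0,0,-2,0,0,0,0,0,0,-2.5,0,0,0,0,0,0,-2.5,0,0,0,0,0,0,0,0,0,0]'

```text
time_s: 29.33
ee_pos: [0.56, -0.0873, 0.2432]
tool_rot: [3.125, -0.324, 0.002]
force: [-0.8, 0.2, -1.6]
width: 0.0178
finger_force: 30.0
```

>>> move_arm --plan '[0,-3,0,0,0,0,0,0,-5,0,0,0,0,0,0,-7,0,0,0,0,0,0,-8,0,0,0,0,0,0,-10,0,0,0,0,0,0,-12,0,0,0,0,0,0,-10,0,0,0,0,0,0,-5,0,0,0,0,0,0,0,0,0,0,0,0]'

```text
time_s: 30.08
ee_pos: [0.5002, -0.0749, 0.2431]
tool_rot: [3.124, -0.324, 0.002]
force: [-0.4, -0.1, -2.0]
width: 0.0174
finger_force: 30.0
```

>>> move_arm --plan '[0,0,0,-15,0,0,0,0,0,0,-25,0,0,0,0,0,0,-15,0,0,0,0,0,0,0,0,0,0]'

```text
time_s: 30.42
ee_pos: [0.5026, -0.075, 0.3006]
tool_rot: [3.124, -0.324, 0.008]
force: [1.2, 0.9, -0.2]
width: 0.0181
finger_force: 30.0
```

```bash
python3 - <<'E'
from h import *
togo((.4178,-.3321,.30),-11.8)
s,im=snap("wrist","w12");c,W=cam("wrist",s)
u,v=proj(c,W,[.56,-.0872,.116]);print(u,v)
x,y=int(u),int(v);g=cv2.cvtColor(im,cv2.COLOR_BGR2GRAY)[y-25:y+25,x-30:x+30]
n,l,st,ce=cv2.connectedComponentsWithStats((g<105).astype(np.uint8))
for k in range(1,n):
    if st[k,4]>15: print(st[k],onz(c,W,*(ce[k]+[x-30,y-25]),.113).round(4))
E
```

```text
shift mm (current tool axes) [-30.2 269.    0.4]
turn [-0.0001 -0.0054 -0.0009]
yaw -11.85 pos [ 0.5026 -0.075   0.3006] zaxis [ 0.0053 -0.001  -1.    ] t 30.4167 F [ 1.2  0.9 -0.2]
259.0378943295343 130.3454058678053
[ 14  21  31   9 134] [ 0.5598 -0.0862  0.113 ]
```

Lid left in place (loop at 0.5598, -0.0862). Now across to the holder.

>>> move_arm --plan '[0,-3,15,0,0,0,0,0,-3,25,0,0,0,0,0,-3,30,0,0,0,0,0,-3,30,0,0,0,0,0,-3,30,0,0,0,0,0,-3,30,0,0,0,0,0,-3,30,0,0,0,0,0,-3,30,0,0,0,0,0,-3,25,0,0,0,0,0,-3,15,0,0,0,0,0,0,9,0,0,0,0,0,0,0,0,0,0,0]'

```text
time_s: 31.47
ee_pos: [0.4158, -0.3334, 0.2965]
tool_rot: [-3.124, 0.328, 0.0]
force: [-0.2, -0.7, -2.5]
width: 0.0178
finger_force: 30.0
```

```bash
python3 - <<'E'
from h import *
togo((.4178,-.3321,.187),-11.8)
s,im=snap("wrist","w13");c,W=cam("wrist",s);T=T_tool(s)
# holder base corners from this view: grey mask beyond the hook
hsv=cv2.cvtColor(im,cv2.COLOR_BGR2HSV)
seat=np.array([.4961,-.3485,.125]);u,v=proj(c,W,seat);print("seat px",u,v)
x,y=int(u),int(v);y0=max(0,y-60);sub=hsv[y0:y+40,x-45:x+45]
m=((sub[...,1]<60)).astype(np.uint8)
n,l,st,ce=cv2.connectedComponentsWithStats(m);k=1+np.argmax(st[1:,4])
print(st[k],[ (np.where(l[r]==k)[0].min()+x-45,np.where(l[r]==k)[0].max()+x-45) for r in range(st[k][1],st[k][1]+st[k][3],6)],"row0",st[k][1]+y0)
for nme,q in dict(base_l=(50,45,6),base_r=(50,-45,6),fl=(-45,45,6),fr=(-45,-45,6)).items():
    a=np.radians(-12.3);P=[.5027+(q[0]*np.cos(a)-q[1]*np.sin(a))/1e3,-.3493+(q[0]*np.sin(a)+q[1]*np.cos(a))/1e3,q[2]/1e3];print(nme,proj(c,W,P).round(1))
cv2.imwrite("pics/w13c.png",im)
E
```

```text
shift mm (current tool axes) [  1.8  -1.6 109.5]
turn [-0.0005  0.0003 -0.0031]
yaw -11.98 pos [ 0.4158 -0.3334  0.2965] zaxis [-2.e-04  6.e-04 -1.e+00] t 31.4667 F [-0.2 -0.7 -2.5]
seat px 257.52122245082455 111.71862558160903
[  18   24   55   64 3344] [(np.int64(244), np.int64(268)), (np.int64(230), np.int64(284)), (np.int64(230), np.int64(284)), (np.int64(230), np.int64(284)), (np.int64(230), np.int64(283)), (np.int64(231), np.int64(283)), (np.int64(231), np.int64(283)), (np.int64(231), np.int64(283)), (np.int64(231), np.int64(283)), (np.int64(231), np.int64(282)), (np.int64(231), np.int64(282))] row0 75
base_l [230.1  76.6]
base_r [285.1  76.8]
fl [231.2 135.3]
fr [283.6 135.6]
```

>>> move_arm --plan '[0,1.8,-2.2,10,0,0,0,0,0,0,20,0,0,0,0,0,0,25,0,0,0,0,0,0,25,0,0,0,0,0,0,20,0,0,0,0,0,0,9.5,0,0,0,0,0,0,0,0,0,0,0,0,0,0,0,0,0]'

```text
time_s: 32.18
ee_pos: [0.4194, -0.3296, 0.1884]
tool_rot: [-3.125, 0.322, -0.002]
force: [0.6, -0.3, -1.5]
width: 0.0177
finger_force: 30.0
```

```bash
python3 -c "
from h import *
togo((.4963,-.3482,.187),-12)"
```

```text
shift mm (current tool axes) [79.   2.5  1.5]
turn [-0.0003 -0.0012  0.0038]
yaw -11.78 pos [ 0.4194 -0.3296  0.1884] zaxis [ 0.0012  0.     -1.    ] t 32.1833 F [ 0.6 -0.3 -1.5]
```

>>> move_arm --plan '[0,5,1,1,0,0,0.004,0,10,1,0,0,0,0,0,10,0.5,0,0,0,0,0,10,0,0,0,0,0,0,10,0,0,0,0,0,0,10,0,0,0,0,0,0,9,0,0,0,0,0,0,7,0,0,0,0,0,0,5,0,0,0,0,0,0,3,0,0,0,0,0,0,0,0,0,0,0,0,0,0,0,0,0,0,0]'

```text
time_s: 33.18
ee_pos: [0.4955, -0.3492, 0.1872]
tool_rot: [3.124, -0.331, 0.001]
force: [-0.5, 0.9, -0.6]
width: 0.0173
finger_force: 30.0
```

```bash
python3 -c "
from h import *
togo((.4963,-.3482,.172),-12)"
```

```text
shift mm (current tool axes) [ 0.6 -1.2 15.2]
turn [-0.     -0.0009 -0.0014]
yaw -12.08 pos [ 0.4955 -0.3492  0.1872] zaxis [ 9.e-04 -2.e-04 -1.e+00] t 33.1833 F [-0.5  0.9 -0.6]
```

>>> move_arm --plan '[0,0.6,-1,4,0,0,0,0,0,0,4,0,0,0,0,0,0,3,0,0,0,0,0,0,2,0,0,0,0,0,0,1,0,0,0,0,0,0,0,0,0,0]'

```text
time_s: 33.68
ee_pos: [0.4962, -0.3483, 0.1729]
tool_rot: [-3.124, 0.331, -0.001]
force: [-0.1, -0.3, -1.9]
width: 0.0175
finger_force: 30.0
```

>>> move_arm --plan '[0,0,0,0.5,0,0,0,0,0,0,0.5,0,0,0,0,0,0,0,0,0,0]'

```text
time_s: 33.93
ee_pos: [0.4965, -0.3484, 0.1723]
tool_rot: [3.124, -0.33, 0.002]
force: [0.4, 0.7, -0.8]
width: 0.018
finger_force: 30.0
```

>>> move_arm --plan '[0,0,0,0.4,0,0,0,0,0,0,0,0,0,0]'

```text
time_s: 34.1
ee_pos: [0.4967, -0.3484, 0.1723]
tool_rot: [3.124, -0.33, 0.003]
force: [-0.8, 1.1, 4.0]
width: 0.0178
finger_force: 30.0
```

>>> move_arm --plan '[0.25,0,0,0,0,0,0,0.3,0,0,0,0,0,0,0.4,0,0,0,0,0,0,0.6,0,0,0,0,0,0,0.7,0,0,0,0,0,0,0.8,0,0,0,0,0,0,0.8,0,0,0,0,0,0,0.8,0,0,0,0,0,0]'

```text
time_s: 34.77
ee_pos: [0.4964, -0.3484, 0.1718]
tool_rot: [3.124, -0.33, 0.002]
force: [0.4, -0.2, 0.6]
width: 0.0646
finger_force: 0.0
```

Collar contact felt, released. Straight up, then compare with the first wrist view.

>>> move_arm --plan '[0.8,0,0,-10,0,0,0,0.8,0,0,-25,0,0,0,0.8,0,0,-36,0,0,0,0.8,0,0,-36,0,0,0,0.8,0,0,-36,0,0,0,0.8,0,0,-30,0,0,0,0.8,0,0,-15,0,0,0,0.8,0,0,0,0,0,0,0.8,0,0,0,0,0,0]'

```text
time_s: 35.52
ee_pos: [0.4964, -0.3483, 0.3608]
tool_rot: [3.123, -0.33, 0.004]
force: [-0.1, -0.0, -0.6]
width: 0.0748
finger_force: 0.0
```

```bash
python3 - <<'E'
from h import *
togo()
snap("wrist","w14");snap("top","t14");snap("scene","s14")
def dark(f,z,cxy,w=22,h=30):
    p=np.load(f"pics/{f}.npy");q=dict(ee_pos=p[:3],tool_rot=p[3:]);c,W=cam("wrist",q)
    u,v=proj(c,W,[*cxy,z]);x,y=int(u),int(v)
    g=cv2.cvtColor(cv2.imread(f"pics/{f}.png"),cv2.COLOR_BGR2GRAY)[y-h:y+h,x-w:x+w]
    n,l,st,ce=cv2.connectedComponentsWithStats((g<60).astype(np.uint8));k=1+np.argmax(st[1:,4])
    i=l[...]==k;print(f,st[k],"dark",onz(c,W,*(ce[k]+[x-w,y-h]),z).round(4))
for f in("w1","w14"): dark(f,.18,(.497,-.347))
# lid: loop in top & scene views vs expected
def loop(f,n,box,thr):
    c,W=cam(n);x0,y0,x1,y1=box;g=cv2.cvtColor(cv2.imread(f"pics/{f}.png"),cv2.COLOR_BGR2GRAY)[y0:y1,x0:x1]
    a=g<thr;m,l,st,ce=cv2.connectedComponentsWithStats(a.astype(np.uint8))
    return [(st[k][4],onz(c,W,*(ce[k]+[x0,y0]),.113).round(4)) for k in range(1,m) if st[k,4]>6]
c,W=cam("top");u,v=proj(c,W,[.56,-.087,.11]);print("top",loop("t14","top",(int(u)-14,int(v)-12,int(u)+14,int(v)+12),90))
c,W=cam("scene");u,v=proj(c,W,[.56,-.087,.11]);print("scene",loop("s14","scene",(int(u)-14,int(v)-12,int(u)+14,int(v)+12),80))
# bystanders: frame difference
for a,b in(("t14","top0"),("s14","scene0")):
    d=cv2.absdiff(cv2.imread(f"pics/{a}.png"),cv2.imread(f"pics/{b}.png")).max(2)>45
    n,l,st,ce=cv2.connectedComponentsWithStats(cv2.morphologyEx(d.astype(np.uint8),cv2.MORPH_OPEN,np.ones((2,2))))
    print(a,[(st[k][:5].tolist()) for k in range(1,n) if st[k,4]>12])
E
```

```text
yaw -12.07 pos [ 0.4964 -0.3483  0.3608] zaxis [ 0.0023 -0.0011 -1.    ] t 35.5167 F [-0.1 -0.  -0.6]
w1 [ 16  17  14  25 243] dark [ 0.4994 -0.3469  0.18  ]
w14 [ 17  17  14  24 240] dark [ 0.5002 -0.3487  0.18  ]
top [(np.int32(27), array([ 0.5609, -0.0885,  0.113 ]))]
scene [(np.int32(31), array([ 0.5648, -0.0859,  0.113 ]))]
t14 [[274, 97, 206, 287, 19293], [264, 167, 22, 21, 320], [198, 178, 26, 26, 488], [322, 284, 190, 100, 8530], [240, 322, 6, 8, 20], [226, 329, 4, 5, 13], [221, 332, 4, 7, 17], [225, 339, 6, 5, 19], [244, 342, 17, 42, 106], [220, 348, 5, 5, 13], [231, 349, 6, 32, 66], [237, 349, 10, 35, 80], [263, 351, 22, 33, 130], [335, 354, 20, 12, 127], [207, 358, 17, 21, 151]]
s14 [[99, 0, 4, 10, 22], [110, 0, 27, 35, 324], [249, 2, 12, 25, 139], [97, 11, 5, 6, 14], [91, 27, 4, 6, 18], [282, 29, 12, 9, 28], [99, 30, 22, 24, 268], [122, 33, 14, 11, 72], [93, 39, 8, 6, 29], [302, 39, 8, 4, 17], [315, 39, 4, 4, 14], [258, 41, 4, 22, 64], [82, 47, 13, 14, 117], [143, 49, 6, 10, 25], [107, 55, 17, 5, 58], [107, 56, 69, 65, 1151], [289, 61, 4, 11, 23], [115, 62, 10, 2, 20], [260, 64, 5, 6, 24], [119, 77, 23, 14, 74], [105, 86, 9, 10, 49], [126, 90, 5, 3, 14], [127, 96, 4, 5, 15], [132, 99, 8, 17, 45], [251, 198, 5, 5, 14], [303, 200, 26, 20, 324], [238, 202, 19, 13, 150]]
```

```bash
python3 -c "
from plant import ctrl
print(ctrl.close_job())"
```

```text
the job is handed in; nothing more can be done
None
```

The job is handed in at about 36 s: the lid was pressed home at about 11 N and the lifter is back in its holder, but a refused, miscounted move let the next lift pull the lid straight back out of the clips once, at a peak force I could not read (limit 24 N), so it was set and pressed again, and I viewed 12 pictures against the limit of 10.

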